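Slide the pot onto the glowing induction ring and start it

TASK

One of the two rings on the induction hob glows red: gently slide the lidded pot along the glass, pushing its side wall with your fingers, until it stands centred in the glowing ring, its base covering none of the glow. Then press the green start button fully down and let it spring back. Do not lift or tip the pot or touch its handles or lid knob, and leave the red stop button and everything else alone.

Things in the scene. Friction and masses are not known exactly. Their poses are not given: they have to be found in the camera images.
- hob: Twin induction hob standing on the table: steel case with a black glass top, 400 mm deep (its x axis, away from the robot), 720 mm wide (its y axis) and 70 mm high. Origin at the centre of its underside. The glass is flat, at z = 70 mm, and starts 157 mm forward (-x) of the ring centres; in front of it is a steel control strip with two fixed black power knobs (18 mm high, 230 mm to either side of the middle). The hob does not move.
- glow_ring: The thin ring of light in the glass, glowing red, flush with it: 212 mm inner and 228 mm outer diameter. Origin at its centre, on the glass surface (z = 70 mm). It may be the left or the right one of the two rings, whose centres lie 330 mm apart along the hob's y axis.
- dark_ring: The other ring, a thin grey unlit line of 220 mm diameter. Origin at its centre, on the glass surface.
- pot: Low steel pot with its lid on, loose on the glass, standing between the rings: straight round wall of 180 mm diameter, 75 mm high to the rim; the flat steel lid (184 mm diameter) takes it to 89 mm, the lid knob to 111 mm. 0.7 to 1 kg in all, so it takes some 3 to 10 N to slide. Origin at the centre of its underside, z up. Its two loop handles point along its +x and -x (roughly away from and towards the robot).
- pot_grips: The pot's two loop handles and the black lid knob, not to be touched. Fixed to the pot, same origin and axes as the pot. Each handle is a bar loop 65 mm wide (along y) that stands out to 127 mm from the pot's axis, 51 to 65 mm above its underside; the knob is 34 mm in diameter, on the axis, 100 to 111 mm above the underside.
- start_top (a point): Middle of the top of the green start button (28 mm diameter), on the hob's control strip, 22 mm above it (z = 92 mm) when released, in a black collar 44 mm wide and 12 mm high; it is pressed straight down. The point moves with the button.
- start (a joint): Travel of the green start button: 0 released, 0.006 m fully down (5 N); a spring returns it.
- stop_top (a point): Middle of the top of the red stop button, 90 mm from the green one; not to be pressed.
- stop (a joint): Travel of the red stop button: 0 released, 0.006 m fully down.
- oil: Yellow squeeze bottle with a nozzle, 54 mm diameter, 165 mm high, standing on the glass at one end of the hob. Origin under its centre. Leave it alone.
- mill: Dark wooden pepper mill, 52 mm diameter, 152 mm high, standing on the glass at the other end of the hob. Origin under its centre. Leave it alone.
- ramekin: White bowl, 90 mm diameter, 45 mm high, on the table to the right of the hob. Leave it alone.
- gn_pan: Steel food pan with a clear lid, 176 x 122 mm, 120 mm high, on the table to the right of the hob. Leave it alone.
- saucepan: Small open steel saucepan, 130 mm diameter, 80 mm high, with a black handle reaching 210 mm from its axis along its -x, on the table to the left of the hob. Leave it alone.
- mug: Blue mug, 80 mm diameter, 90 mm high, on the table to the left of the hob. Leave it alone.

How it is judged (in metres and radians):
On the way, in this order (a step that is already met when the one before it is completed fails the run):
1. the pot stands still on the glass inside the glowing ring (horizontal distance between pot and glow_ring below 0.016 m and linear speed of pot below 0.02 m/s and height (world z) of pot between 0.064 and 0.078 m and angle between pot's own z axis and vertical below 0.1 rad), for 0.3 s.
2. the green start button is pressed down (value of joint start above 0.0045 m and horizontal distance between pot and glow_ring below 0.016 m), for 0.05 s.
At the end, for the whole second after the job is handed in: The pot stands upright and still on the glass with its centre within 16 mm of the glowing ring's centre (its wall inside the ring), and both buttons are released, the start button having been pressed at least 4.5 mm down after the pot was in place (all of step 1 and value of joint each of start, stop below 0.0015 m); the robot touches nothing.
It fails at once if the pot is lifted more than 8 mm off the glass, falls off it, or is tipped more than 0.15 rad ((height (world z) of pot above 0.078 m or height (world z) of pot below 0.06 m) or angle between pot's own z axis and vertical above 0.15 rad).
It fails at once if the pot is knocked along rather than slid gently (over 0.5 m/s) (linear speed of pot above 0.5 m/s).
It fails at once if the robot touches the pot's handles or lid knob (over 1 N) (contact force between any of the arm, the fingers and pot_grips above 1 N).
It fails at once if the start button is pressed before the pot is on the glowing ring, or the stop button is pressed ((value of joint start above 0.004 m and horizontal distance between pot and glow_ring above 0.02 m) or value of joint stop above 0.003 m).
It fails at once if a bystander is moved more than 25 mm or tipped over (distance of any of oil, mill, ramekin, gn_pan, saucepan, mug from where it was at the start of the episode above 0.025 m or angle between any of oil, mill, ramekin, gn_pan, saucepan, mug's own z axis and vertical above 0.3 rad).
It also fails if it takes over 61 s, if anything falls off the work surface, if the arm or the gripper's body presses on something with over 40 N, if the wrist force passes 120 N, or if a joint passes its speed limit or range.

ROBOT

A 7-joint arm with a two-finger parallel gripper is mounted at the origin on the work surface. World frame = base frame: x ahead of the robot, y to its left, z up, the work surface at z = 0. Lengths are in m, angles in degrees, forces in N, time in s.
With the tool pointing down it reaches from about 0.425 to 0.975 m from the base axis. Payload 16.7 kg.
Tool frame: the origin (TCP) lies between the finger pads; the fingertips stand ahead of it and the grasp point (between the pads) lies 11 mm behind it (r.tip_reach is the z of the fingertips in the tool frame, in m); z points along the fingers, y is the direction in which the jaws open and shut (so a half turn about z gives the same grasp; the last joint's range is limited). The gripper opens to 85 mm and grips with 20 to 120 N. Pads are 22 mm wide; open, the fingers measure 114 mm over their backs; the gripper's body (76 mm by 85 mm) begins 54 mm behind the grasp point. The pads swing forward as they close: fully open they stand 13 mm farther back than shut.
Start: joints at [66.091, 24.414, 4.234, 92.017, -1.954, 63.644, -3.845], TCP at [0.179, -0.651, 0.239] pointing down, gripper open.
Joint ranges: [-163.25, 163.25], [-28.42, 122.38], [-70.27, 78.77], [12.13, 141.07], [-58.53, 238.53], [9.26, 117.41], [-156.51, 156.51]. Speed limits (degrees/s): [108.29, 108.29, 136.94, 136.94, 172.46, 172.46, 172.46].

INTERFACE

Orientations are given as [roll, pitch, yaw] about the fixed x, y, z axes, in that order (R = Rz(yaw) Ry(pitch) Rx(roll)).
In Python, from plant import sense, read_camera, order, find_in, r gives the robot as it stands. The module is installed in compiled form; this text tells all that it offers.
- The arm moves only by the tool drive_tool, never from a script. Its argument "moves" is a list of rows, each an object with "translation": the shift along the tool's x, y, z normalised to -1 to 1, where 1 is 0.5 m, a list of three; "angular": the turn, a rotation vector about the tool's x, y, z normalised to -1 to 1, where 1 is 30 degrees, a list of three; "grip": the closure in counts, from 0 (fully open) to 255 (shut). A call has 1 to 12 rows; each row shifts and turns the commanded pose from where the row before left it, along the tool's axes as they then stand; what a row does not reach is not made up. A row lasts 1/10 s, in which the tool goes at most 50 mm and 8.59 degrees, less where a joint would pass 70% of its speed; a pose out of reach is approached as far as the arm can. A call with a number of a shift or a turn outside -1 to 1 is refused whole. A call with a gripper value outside its range is refused whole. The fingers move at their own pace and stop on an object; "squeeze" is the grip in N (left out, the last holds). Time passes only in rows, so rows that do not move let the fingers close. It gives the time, the measured TCP pose, the force and the opening at its end, in the units of the state.
- sense(): the state, without advancing time (a new reading comes with each control period).
- read_camera(name): name is "scene" or "top"; returns a dict with "frame" (420x560x3 uint8, red, green, blue), "range_z" (420x560 float32, m along the optical axis (not along the pixel's ray), 0 where there is no reading), "mtx" (3x3 intrinsics, pixels), "R" (3x3) and "t" (3): a world point X has camera coordinates R X + t. Camera axes: x right, y down, z forward; pixel columns grow to the right and rows downward; lengths in m; the calibration is good to about 2 mm. A picture is of the moment at which its call begins.
- order.hand_in(): hands the job in, once; it reports no verdict.
Trained networks look in a picture, given as the dict that the camera call returned (one of the last four; its "shot" number tells which), for a name from the list of things; names that differ only in an ending like _2 or _b are one class to them, and where a whole thing is asked for, a point or a joint stands for the part that bears it (a point fixed in the world has none). Each returns a list of dicts, best first, with "p" (0 to 1); they miss things now and then, are a little off and sometimes report something else, mostly with a low value. They report only what shows in the picture. A call takes as long as a camera call.
- find_in(thing, picture): "extent" ([left, top, right, bottom] as shares, 0 to 1, of the picture: columns of its width, rows of its height, round what is visible of it).
The state is a dict: "time_s": time; "q": joint angles; "joint_vel": joint speeds; "joint_torque": joint torques, N m; "position": TCP position; "tool_rot": TCP orientation; "force": force on the tool from outside, world axes, zero at the start; "wrist_torque": the same for the moment, N m; "opening": finger opening in m.
Only numpy, scipy, OpenCV 4.12 (cv2) and the standard library are available. Lean on these libraries where they do the work, as an engineer would, in place of code of your own. Each camera call takes 0.05 s, during which the arm holds its last target.

## Working session

There is one attempt and no reset: what is moved stays moved. The work goes in short steps, Python scripts to look and compute and a tool call to move; the robot and the scene stay as the last step left them, time stands still between calls to the robot, and variables do not carry over. Pictures are saved under pics/ and viewed, and the job is handed in when it is done.

Besides the shell and the picture viewer there is one more tool, called after "Request:" as name(argument=value, ...), one argument or row to a line, values as JSON. drive_tool: Moves the arm, as the interface text tells. Its arguments: {"type":"object","properties":{"moves":{"type":"array","items":{"type":"object","properties":{"translation":{"type":"array","items":{"type":"number"}},"angular":{"type":"array","items":{"type":"number"}},"grip":{"type":"number"}}}},"squeeze":{"type":"number"}},"required":["moves"]}

```bash
mkdir -p pics
cat > h.py <<'E'
from plant import sense, read_camera, order, find_in, r
import numpy as np, cv2
def save(p,n): cv2.imwrite('pics/'+n,cv2.cvtColor(p['frame'],cv2.COLOR_RGB2BGR))
def onplane(p,uv,z):
    uv=np.atleast_2d(np.array(uv,float)); K=np.array(p['mtx']);R=np.array(p['R']);t=np.array(p['t'])
    d=np.c_[uv,np.ones(len(uv))]@np.linalg.inv(K).T@R; c=-R.T@t
    return c+d*((z-c[2])/d[:,2])[:,None]
def cloud(p):
    K=np.array(p['mtx']);R=np.array(p['R']);t=np.array(p['t']);Z=p['range_z']
    v,u=np.mgrid[:420,:560]
    P=(np.stack([u,v,np.ones_like(u)],-1)@np.linalg.inv(K).T)*Z[...,None]
    return (P-t)@R
E
python3 - <<'E'
from h import *
s=sense();print(s, r.tip_reach)
for n in ['scene','top']:
    p=read_camera(n);save(p,n+'0.png');print(n,p['mtx'],p['R'],p['t'])
    for th in ['pot','glow_ring','dark_ring','start_top','stop_top','oil','mill','hob','pot_grips']:
        f=find_in(th,p)[:2]
        print(th,[(round(x['p'],2),(np.array(x['extent'])*[560,420,560,420]).round(1).tolist()) for x in f])
E
```

```text
{'time_s': 0.0, 'q': array([66.08869341, 24.45092379,  4.22956892, 92.04928152, -1.95213843,
       63.64587735, -3.84559773]), 'joint_vel': array([-0.03768653, -0.01199583, -0.00685315,  0.08959036, -0.05064053,
       -0.01133336,  0.04381206]), 'joint_torque': array([-1.98664377e-03, -9.49848533e+01,  3.76035959e+00, -4.63526666e+01,
        1.92865479e-02,  1.00480369e-02,  8.76460462e-06]), 'position': array([ 0.17851551, -0.65056762,  0.23861766]), 'tool_rot': array([-1.79926273e+02,  6.25717287e-03,  1.53451524e+01]), 'force': array([-0.60855079,  0.74565947, -0.34424663]), 'wrist_torque': array([ 0.04750247,  0.00523322, -0.01589613]), 'opening': 0.08552689560291998} 0.008
scene [[384.17028193   0.         279.01901398]
 [  0.         384.17028193 214.60967513]
 [  0.           0.           1.        ]] [[-0.58034593  0.81422688 -0.01527032]
 [ 0.70538884  0.49322347 -0.50907483]
 [-0.40697074 -0.30621102 -0.86058679]] [ 0.30118023 -0.31111674  1.37051338]
pot [(0.98, [222.3, 201.2, 293.0, 279.6])]
glow_ring [(0.96, [158.5, 186.4, 231.7, 253.8])]
dark_ring [(0.69, [442.2, 265
[... 484 characters left out ...]
6.72483751]
 [  0.           0.           1.        ]] [[ 1.09600208e-02 -9.99938134e-01  1.89890839e-03]
 [-9.80676168e-01 -1.11198174e-02 -1.95321794e-01]
 [ 1.95330826e-01  2.78516734e-04 -9.80737371e-01]] [-0.01107791  0.53639243  1.5555301 ]
pot [(0.71, [244.5, 143.2, 309.1, 226.8]), (0.38, [424.6, 193.3, 490.3, 238.2])]
glow_ring [(0.84, [305.5, 146.9, 377.2, 218.0])]
dark_ring [(0.68, [216.9, 157.7, 223.5, 161.1])]
start_top [(0.53, [273.0, 247.2, 284.9, 254.4])]
stop_top [(0.46, [306.2, 241.0, 313.5, 250.1])]
oil [(0.9, [168.1, 200.4, 194.5, 225.4])]
mill [(0.67, [395.1, 187.4, 416.6, 212.5])]
hob [(0.59, [171.4, 132.6, 415.2, 276.4])]
pot_grips [(0.64, [264.2, 145.2, 284.8, 228.6])]
```

View pics/top0.png

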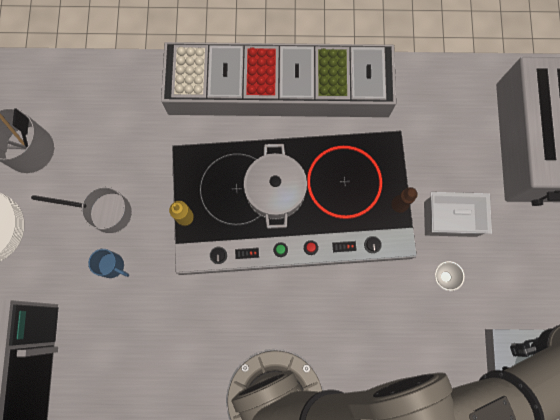

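View pics/scene0.png

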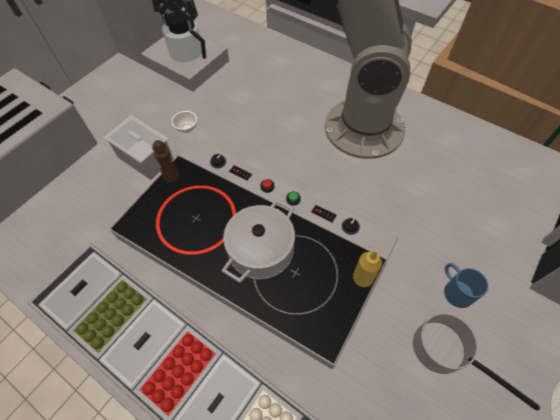

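```bash
cat > m.py <<'E'
from h import *
from scipy.optimize import least_squares
def circ(xy,r0=None):
    f=lambda q:np.hypot(xy[:,0]-q[0],xy[:,1]-q[1])-(r0 if r0 else q[2])
    x0=[*xy.mean(0)]+([] if r0 else [.1])
    s=least_squares(f,x0,loss='soft_l1',f_scale=.003);return s.x,np.abs(s.fun).mean()
def ring(p):
    f=p['frame'].astype(int);m=(f[...,0]>120)&(f[...,0]>2*f[...,1])&(f[...,0]>2*f[...,2])
    v,u=np.nonzero(m);P=onplane(p,np.c_[u,v],.07)
    b=np.array(find_in('glow_ring',p)[0]['extent'])*[560,420,560,420]
    k=(u>b[0]-8)&(u<b[2]+8)&(v>b[1]-8)&(v<b[3]+8)
    return circ(P[k][:,:2],.110),circ(P[k][:,:2]),k.sum()
def pot(p,near=None):
    C=cloud(p).reshape(-1,3);k=(C[:,2]>.148)&(C[:,2]<.168)&(p['range_z'].ravel()>0)&(C[:,0]>.4)
    if near is not None:k&=np.hypot(C[:,0]-near[0],C[:,1]-near[1])<.15
    else:
        pass
    return C[k]
E
python3 - <<'E'
from m import *
for n in ['top','scene']:
    p=read_camera(n)
    print(n,'ring',ring(p))
    b=np.array(find_in('pot',p)[0]['extent'])*[560,420,560,420]
    c=onplane(p,[[(b[0]+b[2])/2,(b[1]+b[3])/2]],.14)[0];print('rough',c)
    Q=pot(p,c); print(len(Q),Q[:,:2].min(0),Q[:,:2].max(0),np.median(Q,0))
    (cv,rr)=cv2.minEnclosingCircle(Q[:,:2].astype(np.float32));print('mec',cv,rr)
    f=p['frame'].astype(int)
    for nm,m in (('green',(f[...,1]>1.5*f[...,0])&(f[...,1]>1.3*f[...,2])&(f[...,1]>60)),('red',(f[...,0]>110)&(f[...,0]>2*f[...,1])&(f[...,0]>2*f[...,2]))):
        k,l,st,ce=cv2.connectedComponentsWithStats(m.astype(np.uint8))
        for i in range(1,k):
            if st[i,4]>8: print(nm,st[i],ce[i],onplane(p,ce[i],.092)[0].round(4))
    if n=='top':
        for th,z in(('oil',.2),('mill',.2),('start_top',.092),('stop_top',.092)):
            b=np.array(find_in(th,p)[0]['extent'])*[560,420,560,420]
            print(th,onplane(p,[[(b[0]+b[2])/2,(b[1]+b[3])/2]],z)[0])
E
```

```text
top ring ((array([ 0.64619613, -0.20142076]), np.float64(0.0024390832085788307)), (array([ 0.64619678, -0.20142069,  0.11001771]), np.float64(0.002439059087732977)), np.int64(698))
rough [0.61225071 0.00879779 0.14      ]
2338 [ 0.52512573 -0.08079684] [0.70749228 0.09873426] [0.61150115 0.0092956  0.15346082]
mec (0.6160103678703308, 0.00934465229511261) 0.09165516495704651
green [276 244   9  10  72] [280.09722222 248.83333333] [ 0.4328 -0.008   0.092 ]
red [ 247   48   29   47 1241] [260.95004029  71.32957293] [0.9931 0.0581 0.092 ]
red [307 145  75  74 715] [344.4993007  182.01258741] [ 0.6373 -0.1993  0.092 ]
red [307 243   9   9  67] [310.80597015 246.88059701] [ 0.4396 -0.0979  0.092 ]
oil [0.51622542 0.26764504 0.2       ]
mill [ 0.55976606 -0.35725538  0.2       ]
start_top [ 0.43054334 -0.01024819  0.092     ]
stop_top [ 0.56728364 -0.04194281  0.092     ]
scene ring ((array([ 0.64692686, -0.20312214]), np.float64(0.0026443688994876075)), (array([ 0.64690979, -0.20311969,  0.11003895]), np.float64(0.0026446131803015967)), np.int64(580))
rough [0.62901459 0.01553594 0.14      ]
3210 [ 0.52467936 -0.08129717] [0.70786338 0.1010818 ] [0.62420616 0.0165195  0.1545987 ]
mec (0.6163308620452881, 0.009035452269017696) 0.09219011664390564
green [288 192  11   9  74] [292.83783784 196.21621622] [ 0.4369 -0.0075  0.092 ]
red [262 180  10   7  55] [266.70909091 183.05454545] [ 0.4428 -0.0975  0.092 ]
red [156 186  80  69 704] [189.93892045 219.80965909] [ 0.6679 -0.1999  0.092 ]
red [ 140  332   75   83 2835] [177.04620811 372.59506173] [0.9846 0.048  0.092 ]
```

Top view: the glowing ring is the right one, centred at px (344,182). The pot is at (275,183), green button at (280,249) and red at (311,247). I'll raise the arm and yaw it first.

Request:
drive_tool(
  moves=[
    {"translation": [0, 0, -0.08], "angular": [0, 0, -0.276], "grip": 0},
    {"translation": [0, 0, -0.08], "angular": [0, 0, -0.276], "grip": 0},
    {"translation": [0, 0, -0.08], "angular": [0, 0, -0.276], "grip": 0},
    {"translation": [0, 0, -0.08], "angular": [0, 0, -0.276], "grip": 0},
    {"translation": [0, 0, 0], "angular": [0, 0, -0.276], "grip": 0},
    {"translation": [0, 0, 0], "angular": [0, 0, -0.276], "grip": 0},
    {"translation": [0, 0, 0], "angular": [0, 0, -0.276], "grip": 0},
    {"translation": [0, 0, 0], "angular": [0, 0, -0.276], "grip": 0},
    {"translation": [0, 0, 0], "angular": [0, 0, -0.276], "grip": 0},
    {"translation": [0, 0, 0], "angular": [0, 0, -0.276], "grip": 0},
  ],
)

```text
time_s: 2.5
position: [0.1785, -0.6509, 0.3993]
tool_rot: [-180.0, -0.0, 98.5]
force: [-0.7, -1.3, -0.7]
opening: 0.0855
```

```bash
cat >> h.py <<'E'
from scipy.spatial.transform import Rotation as Ro
def rot(): return Ro.from_euler('xyz',sense()['tool_rot'],degrees=True)
def to(w):  # world target TCP -> tool-frame shift in units of 0.5 m
    s=sense(); return rot().inv().apply(np.array(w)-s['position'])/.5
E
python3 - <<'E'
from h import *
s=sense();print(s['position'],s['tool_rot'],s['q'])
print(to([.50,-.25,.40]),rot().inv().apply(np.array([.6,.2,.4])-[.5,-.25,.4])/.5)
E
```

```text
[ 0.17854179 -0.65088526  0.39926726] [-1.79998781e+02 -7.08334214e-03  9.84807252e+01] [75.7436976  19.75868609 -9.0932666  78.99725866  3.0961579  81.49290694
 75.19949987]
[ 0.69818857  0.7541289  -0.00139521] [8.60663634e-01 3.30542130e-01 9.93706498e-05]
```

Request:
drive_tool(
  moves=[
    {"translation": [0.063, 0.069, 0], "grip": 0},
    {"translation": [0.063, 0.069, 0], "grip": 0},
    {"translation": [0.063, 0.069, 0], "grip": 0},
    {"translation": [0.063, 0.069, 0], "grip": 0},
    {"translation": [0.063, 0.069, 0], "grip": 0},
    {"translation": [0.063, 0.069, 0], "grip": 0},
    {"translation": [0.063, 0.069, 0], "grip": 0},
    {"translation": [0.063, 0.069, 0], "grip": 0},
    {"translation": [0.063, 0.069, 0], "grip": 0},
    {"translation": [0.063, 0.069, 0], "grip": 0},
    {"translation": [0.063, 0.069, 0], "grip": 0},
  ],
)

```text
invalid input at $.moves[0]: expected keys translation, angular, grip
```

Run:
```python
from h import *
s=sense();print(s['position'],s['tool_rot'],s['q'])
print(to([.60,.2,.40]))
```

```text
[ 0.17854179 -0.65088526  0.39926726] [-1.79998781e+02 -7.08334214e-03  9.84807252e+01] [75.7436976  19.75868609 -9.0932666  78.99725866  3.0961579  81.49290694
 75.19949987]
[ 1.55885221e+00  1.08467103e+00 -1.29583789e-03]
```

Request:
drive_tool(
  moves=[
    {"translation": [0.063, 0.069, 0], "angular": [0, 0, 0], "grip": 0},
    {"translation": [0.063, 0.069, 0], "angular": [0, 0, 0], "grip": 0},
    {"translation": [0.063, 0.069, 0], "angular": [0, 0, 0], "grip": 0},
    {"translation": [0.063, 0.069, 0], "angular": [0, 0, 0], "grip": 0},
    {"translation": [0.063, 0.069, 0], "angular": [0, 0, 0], "grip": 0},
    {"translation": [0.063, 0.069, 0], "angular": [0, 0, 0], "grip": 0},
    {"translation": [0.063, 0.069, 0], "angular": [0, 0, 0], "grip": 0},
    {"translation": [0.063, 0.069, 0], "angular": [0, 0, 0], "grip": 0},
    {"translation": [0.063, 0.069, 0], "angular": [0, 0, 0], "grip": 0},
    {"translation": [0.063, 0.069, 0], "angular": [0, 0, 0], "grip": 0},
    {"translation": [0.063, 0.069, 0], "angular": [0, 0, 0], "grip": 0},
  ],
)

```text
time_s: 3.6
position: [0.506, -0.2526, 0.3997]
tool_rot: [180.0, 0.0, 98.1]
force: [0.1, -0.2, 0.3]
opening: 0.0852
```

Run:
```python
from h import *
s=sense();print(s['position'],s['tool_rot'],s['q'])
print(to([.60,.2,.40]))
```

```text
[ 0.50602185 -0.25259993  0.39965255] [1.79977666e+02 2.99815729e-02 9.81226683e+01] [ 43.67994417   9.99692537 -27.41104218  92.35584743   4.69202373
  78.75447538  23.83389636]
[ 0.86956137  0.31396943 -0.00102753]
```

Request:
drive_tool(
  moves=[
    {"translation": [0.087, 0.031, 0], "angular": [0, 0, 0], "grip": 0},
    {"translation": [0.087, 0.031, 0], "angular": [0, 0, 0], "grip": 0},
    {"translation": [0.087, 0.031, 0], "angular": [0, 0, 0], "grip": 0},
    {"translation": [0.087, 0.031, 0], "angular": [0, 0, 0], "grip": 0},
    {"translation": [0.087, 0.031, 0], "angular": [0, 0, 0], "grip": 0},
    {"translation": [0.087, 0.031, 0], "angular": [0, 0, 0], "grip": 0},
    {"translation": [0.087, 0.031, 0], "angular": [0, 0, 0], "grip": 0},
    {"translation": [0.087, 0.031, 0], "angular": [0, 0, 0], "grip": 0},
    {"translation": [0.087, 0.031, 0], "angular": [0, 0, 0], "grip": 0},
    {"translation": [0.087, 0.031, 0], "angular": [0, 0, 0], "grip": 0},
    {"translation": [0, 0, 0], "angular": [0, -0.25, 0], "grip": 0},
    {"translation": [0, 0, 0], "angular": [0, -0.25, 0], "grip": 0},
  ],
)

```text
time_s: 4.8
position: [0.5976, 0.1988, 0.3998]
tool_rot: [179.9, 15.3, 98.1]
force: [0.5, -1.2, -0.7]
opening: 0.0854
```

Run:
```python
from h import *
s=sense();print(s['position'],s['tool_rot'],s['q']); print(rot().as_matrix().round(3))
p=read_camera('top');save(p,'top1.png')
```

```text
[0.59755374 0.19878283 0.39977912] [179.9109977   15.25195824  98.08925324] [ -2.63414205  21.32014924 -39.92616778  82.03399455  26.21341821
  90.25098885 -35.4234227 ]
[[-0.136  0.99   0.039]
 [ 0.955  0.141 -0.26 ]
 [-0.263  0.001 -0.965]]
```

View pics/top1.png

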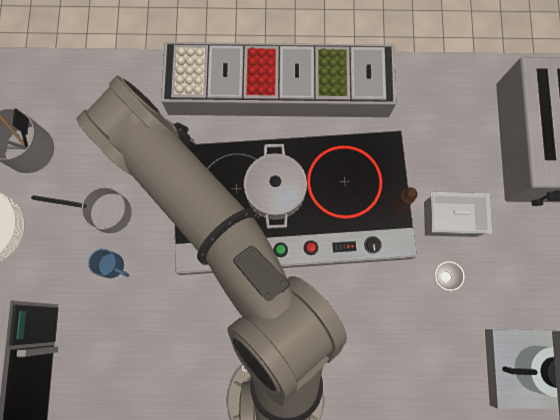

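Run:
```python
from h import *
p=read_camera('scene');save(p,'sc1.png')
print(to([.5955,.152,.26]),to([.5955,.152,.12]))
```

```text
[-0.0242513  -0.01454877  0.29361249] [ 0.0490653  -0.01412531  0.56384294]
```

View pics/sc1.png

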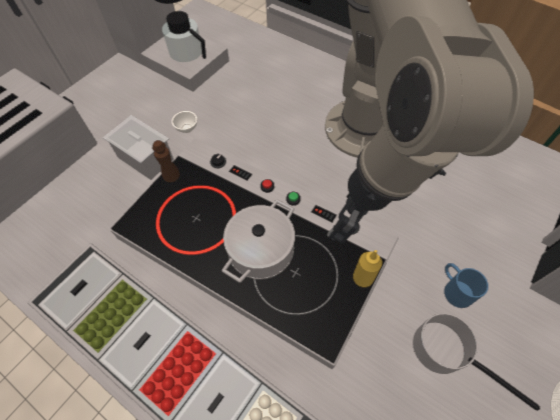

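Request:
drive_tool(
  moves=[
    {"translation": [0.006, -0.002, 0.07], "angular": [0, 0, 0], "grip": 0},
    {"translation": [0.006, -0.002, 0.07], "angular": [0, 0, 0], "grip": 0},
    {"translation": [0.006, -0.002, 0.07], "angular": [0, 0, 0], "grip": 0},
    {"translation": [0.006, -0.002, 0.07], "angular": [0, 0, 0], "grip": 0},
    {"translation": [0.006, -0.002, 0.07], "angular": [0, 0, 0], "grip": 0},
    {"translation": [0.006, -0.002, 0.07], "angular": [0, 0, 0], "grip": 0},
  ],
)

```text
time_s: 5.5
position: [0.5964, 0.16, 0.1907]
tool_rot: [180.0, 14.9, 98.1]
force: [0.7, 0.7, 0.0]
opening: 0.0854
```

Run:
```python
from h import *
p=read_camera('scene');save(p,'sc2.png')
s=sense();print(s['position'],s['tool_rot'],s['q'])
print(to([.5955,.152,.12]))
```

```text
[0.59444458 0.15760329 0.18513769] [-179.63531197   15.0470685    98.10709685] [ -0.53431845  28.52473074 -37.20636825  99.33538504  32.40423072
  68.70833788 -42.34430591]
[0.02281946 0.00132893 0.12876033]
```

View pics/sc2.png

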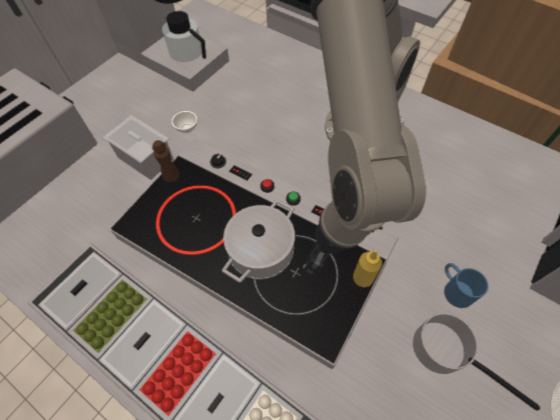

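Run:
```python
from h import *
for n in ['scene','top']:
    p=read_camera(n);C=cloud(p).reshape(-1,3);C=C[p['range_z'].ravel()>0]
    k=(C[:,0]>.40)&(C[:,0]<.7)&(C[:,1]>.1)&(C[:,1]<.4)&(C[:,2]>.1)
    D=C[k]; d=np.hypot(D[:,0]-.516,D[:,1]-.268)
    for a in range(0,20,2):
        m=(d>=a/100)&(d<a/100+.02)
        if m.any(): print(n,a,m.sum(),np.sort(D[m][:,2])[::max(1,m.sum()//6)].round(3))
    m=(C[:,0]>.52)&(C[:,0]<.68)&(C[:,1]>.12)&(C[:,1]<.2)&(C[:,2]>.08);print(np.sort(C[m][:,2])[:5])
```

```text
scene 0 264 [0.175 0.206 0.565 0.568 0.571 0.573]
scene 2 1090 [0.1   0.188 0.545 0.556 0.566 0.574 0.587]
scene 4 1432 [0.1   0.401 0.549 0.554 0.582 0.593 0.606]
scene 6 1940 [0.366 0.537 0.553 0.578 0.595 0.608 0.622]
scene 8 2468 [0.299 0.515 0.55  0.584 0.601 0.621 0.636]
scene 10 3332 [0.266 0.531 0.558 0.574 0.593 0.631 0.651]
scene 12 4318 [0.247 0.408 0.503 0.53  0.558 0.635 0.663]
scene 14 1588 [0.241 0.502 0.617 0.644 0.659 0.666 0.676]
scene 16 1065 [0.198 0.609 0.657 0.67  0.677 0.681 0.689]
scene 18 210 [0.147 0.684 0.688 0.689 0.691 0.693]
[0.19792059 0.20241517 0.20340576 0.20521048 0.20909525]
top 0 355 [0.1   0.147 0.181 0.197 0.229 0.571 0.58 ]
top 2 442 [0.102 0.196 0.557 0.568 0.573 0.577 0.589]
top 4 550 [0.174 0.55  0.555 0.578 0.588 0.596 0.607]
top 6 701 [0.52  0.551 0.56  0.588 0.603 0.611 0.622]
top 8 837 [0.515 0.56  0.585 0.595 0.614 0.624 0.637]
top 10 847 [0.527 0.564 0.588 0.607 0.629 0.639 0.652]
top 12 621 [0.492 0.576 0.625 0.64  0.649 0.654 0.663]
top 14 521 [0.246 0.636 0.65  0.659 0.664 0.669 0.675]
top 16 496 [0.2   0.64  0.663 0.673 0.677 0.682 0.688]
top 18 176 [0.666 0.681 0.687 0.69  0.692 0.694 0.699]
[0.20028702 0.20402755 0.20529651 0.20582522 0.21755165]
```

Request:
drive_tool(
  moves=[
    {"translation": [0.008, 0, 0.043], "angular": [0, 0, 0], "grip": 0},
    {"translation": [0.008, 0, 0.043], "angular": [0, 0, 0], "grip": 0},
    {"translation": [0.007, 0.001, 0.043], "angular": [0, 0, 0], "grip": 0},
    {"translation": [0, 0, 0], "angular": [0, 0, 0], "grip": 0},
  ],
)

```text
time_s: 6.05
position: [0.5976, 0.1552, 0.1264]
tool_rot: [-179.9, 15.0, 98.1]
force: [-0.4, -0.5, -0.5]
opening: 0.0858
```

Run:
```python
from m import *
p=read_camera('scene');save(p,'sc3.png')
s=sense();print(s['position'],s['tool_rot'],s['force'])
R=rot();print(R.as_matrix().round(3))
d=np.array([.6465,-.2022])-[.616,.0092];d/=np.hypot(*d);print(d)
rel=s['position'][:2]-[.616,.0092];print('along',rel@d,'lat',rel@[-d[1],d[0]])
print('tool push per m',R.inv().apply([*d,0]))
```

```text
[0.59806064 0.15583753 0.12779465] [179.97972315  14.9720177   98.1163745 ] [ 0.64674902  0.97334876 -0.28865509]
[[-0.136  0.99   0.037]
 [ 0.956  0.141 -0.256]
 [-0.258  0.    -0.966]]
[ 0.1427977 -0.9897519]
along -0.14769647329108368 lat 0.003183984918685628
tool push per m [-0.96605083  0.00153862  0.25834749]
```

View pics/sc3.png

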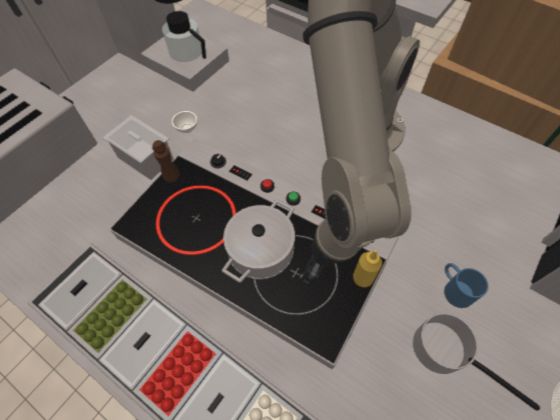

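Request:
drive_tool(
  moves=[
    {"translation": [-0.02, -0.006, 0.012], "angular": [0, 0, 0], "grip": 0},
    {"translation": [-0.0193, 0, 0.0052], "angular": [0, 0, 0], "grip": 0},
    {"translation": [-0.0193, 0, 0.0052], "angular": [0, 0, 0], "grip": 0},
    {"translation": [-0.0193, 0, 0.0052], "angular": [0, 0, 0], "grip": 0},
    {"translation": [-0.0193, 0, 0.0052], "angular": [0, 0, 0], "grip": 0},
    {"translation": [-0.0193, 0, 0.0052], "angular": [0, 0, 0], "grip": 0},
    {"translation": [-0.0193, 0, 0.0052], "angular": [0, 0, 0], "grip": 0},
    {"translation": [-0.0193, 0, 0.0052], "angular": [0, 0, 0], "grip": 0},
    {"translation": [-0.0193, 0, 0.0052], "angular": [0, 0, 0], "grip": 0},
    {"translation": [-0.0193, 0, 0.0052], "angular": [0, 0, 0], "grip": 0},
  ],
)

```text
time_s: 7.1
position: [0.6091, 0.0545, 0.1233]
tool_rot: [180.0, 15.0, 98.2]
force: [-1.2, 5.2, 2.2]
opening: 0.0853
```

```bash
cat >> m.py <<'E'
G=np.array([.6465,-.2022])
def potpos(p,guess):
    # lid rim: points at lid height; refine centre w/ circle of r .092 on top-plane, robust
    C=cloud(p).reshape(-1,3);ok=p['range_z'].ravel()>0
    k=ok&(C[:,2]>.152)&(C[:,2]<.165)&(np.hypot(C[:,0]-guess[0],C[:,1]-guess[1])<.13)
    Q=C[k][:,:2]
    # maximise coverage: centre s.t. points inside r=.092 and hull points on it
    h=cv2.convexHull(Q.astype(np.float32))[:,0]
    c,res=circ(h.astype(float),.092)
    # knob
    k2=ok&(C[:,2]>.176)&(C[:,2]<.186)&(np.hypot(C[:,0]-guess[0],C[:,1]-guess[1])<.06)
    return c,res,len(Q),cv2.minEnclosingCircle(Q.astype(np.float32)),(C[k2][:,:2].mean(0),k2.sum())
E
cat > look.py <<'E'
from m import *
import sys
g=np.array([float(sys.argv[1]),float(sys.argv[2])])
s=sense();print(s['position'],s['tool_rot'],s['force'],s['time_s'])
for n in ['scene','top']:
    p=read_camera(n);save(p,n+sys.argv[3]+'.png')
    try: print(n,potpos(p,g))
    except Exception as e: print(n,e)
E
python3 look.py .618 .0 _a
```

```text
[0.60910952 0.05452171 0.12328611] [179.9877607   14.97479801  98.16118666] [-1.17835655  5.1727831   2.15320497] 7.1
scene (array([ 0.62980044, -0.036843  ]), np.float64(0.0077924272369958875), 2092, ((0.6270983219146729, -0.032575737684965134), 0.08953182399272919), (array([ 0.62129499, -0.02738665]), np.int64(123)))
top (array([ 0.6189098 , -0.03131299]), np.float64(0.014202218722845876), 1077, ((0.6204859018325806, -0.033228032290935516), 0.09003898501396179), (array([ 0.62067714, -0.03148433]), np.int64(88)))
```

View pics/scene_a.png

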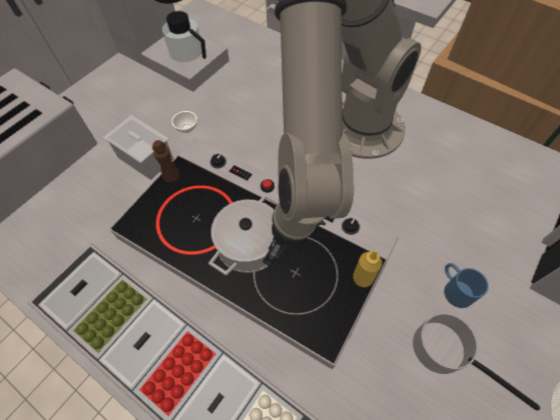

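Request:
drive_tool(
  moves=[
    {"translation": [-0.0212, 0, 0.0057], "angular": [0, 0, 0], "grip": 0},
    {"translation": [-0.0212, 0, 0.0057], "angular": [0, 0, 0], "grip": 0},
    {"translation": [-0.0212, 0, 0.0057], "angular": [0, 0, 0], "grip": 0},
    {"translation": [-0.0212, 0, 0.0057], "angular": [0, 0, 0], "grip": 0},
    {"translation": [-0.0212, 0, 0.0057], "angular": [0, 0, 0], "grip": 0},
    {"translation": [-0.0212, 0, 0.0057], "angular": [0, 0, 0], "grip": 0},
    {"translation": [-0.0212, 0, 0.0057], "angular": [0, 0, 0], "grip": 0},
    {"translation": [-0.0212, 0, 0.0057], "angular": [0, 0, 0], "grip": 0},
    {"translation": [-0.0212, 0, 0.0057], "angular": [0, 0, 0], "grip": 0},
    {"translation": [-0.0212, 0, 0.0057], "angular": [0, 0, 0], "grip": 0},
    {"translation": [-0.0212, 0, 0.0057], "angular": [0, 0, 0], "grip": 0},
  ],
)

```text
time_s: 8.3
position: [0.6262, -0.0655, 0.1231]
tool_rot: [180.0, 15.0, 98.1]
force: [-0.4, 5.0, -0.0]
opening: 0.0853
```

```bash
python3 look.py .637 -.15 _b
```

```text
[ 0.62616027 -0.0654965   0.12314217] [179.99975404  14.99757239  98.13912439] [-0.44195299  4.95888104 -0.03083525] 8.3
scene (array([ 0.63765372, -0.13752477]), np.float64(0.005608412049201355), 1745, ((0.6424745321273804, -0.13116860389709473), 0.10232790559530258), (array([ 0.63861572, -0.14712085]), np.int64(116)))
top (array([ 0.63759638, -0.14877836]), np.float64(0.008688865722375951), 1158, ((0.6370166540145874, -0.15177492797374725), 0.08999147266149521), (array([ 0.63700751, -0.15114928]), np.int64(82)))
```

View pics/scene_b.png

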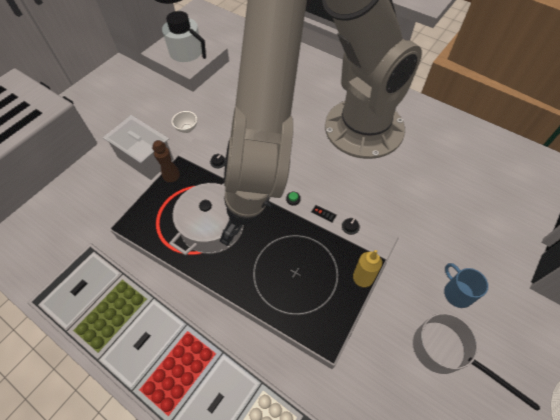

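View pics/top_b.png

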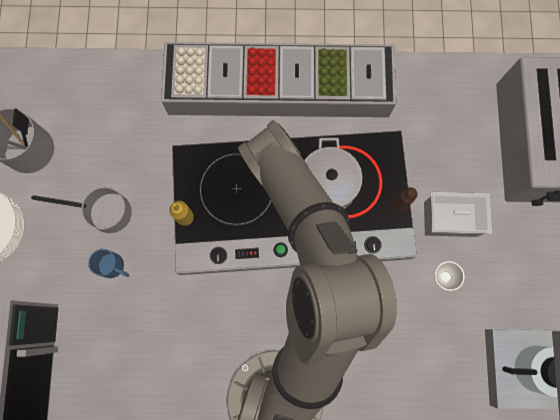

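Request:
drive_tool(
  moves=[
    {"translation": [-0.0193, 0.001, 0.0052], "angular": [0, 0, 0], "grip": 0},
    {"translation": [-0.0193, 0.001, 0.0052], "angular": [0, 0, 0], "grip": 0},
    {"translation": [-0.0193, 0.001, 0.0052], "angular": [0, 0, 0], "grip": 0},
    {"translation": [-0.0193, 0.001, 0.0052], "angular": [0, 0, 0], "grip": 0},
    {"translation": [-0.0096, 0, 0.0026], "angular": [0, 0, 0], "grip": 0},
    {"translation": [0, 0, 0], "angular": [0, 0, 0], "grip": 0},
  ],
)

```text
time_s: 9.0
position: [0.6344, -0.1101, 0.123]
tool_rot: [-180.0, 15.0, 98.1]
force: [-0.2, 0.1, -0.2]
opening: 0.0854
```

```bash
python3 look.py .645 -.197 _c
```

```text
[ 0.63442904 -0.11012295  0.12303571] [-179.99623839   15.03107502   98.05966563] [-0.24671738  0.14729425 -0.16032988] 9.0
scene (array([ 0.64873056, -0.1872187 ]), np.float64(0.006620316034820396), 1624, ((0.6520676612854004, -0.17937813699245453), 0.10110203921794891), (array([ 0.64714762, -0.19234035]), np.int64(115)))
top (array([ 0.64119777, -0.18760357]), np.float64(0.0102160802504926), 1132, ((0.6445820331573486, -0.19488747417926788), 0.08859053254127502), (array([ 0.64640946, -0.1945122 ]), np.int64(81)))
```

View pics/top_c.png

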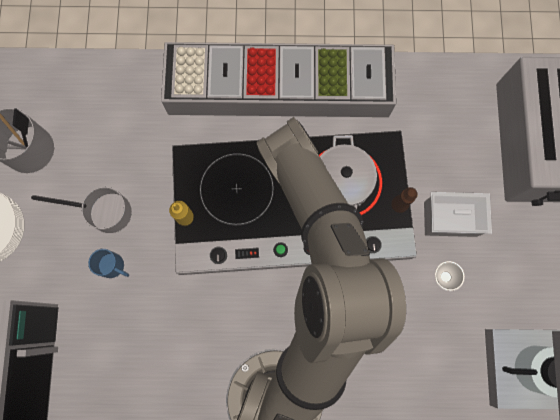

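View pics/scene_c.png

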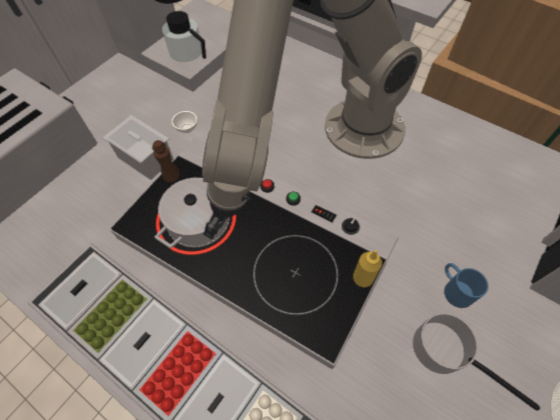

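Request:
drive_tool(
  moves=[
    {"translation": [-0.007, 0, 0.0018], "angular": [0, 0, 0], "grip": 0},
    {"translation": [-0.007, 0, 0.0018], "angular": [0, 0, 0], "grip": 0},
    {"translation": [0, 0, 0], "angular": [0, 0, 0], "grip": 0},
    {"translation": [0, 0, 0], "angular": [0, 0, 0], "grip": 0},
    {"translation": [0, 0, 0], "angular": [0, 0, 0], "grip": 0},
    {"translation": [0.02, 0, -0.005], "angular": [0, 0, 0], "grip": 0},
    {"translation": [0.05, 0, -0.01], "angular": [0, 0, 0], "grip": 0},
    {"translation": [0.05, 0, -0.05], "angular": [0, 0, 0], "grip": 0},
    {"translation": [0, 0, -0.08], "angular": [0, 0, 0], "grip": 0},
    {"translation": [0, 0, -0.08], "angular": [0, 0, 0], "grip": 0},
    {"translation": [0, 0, -0.08], "angular": [0, 0, 0], "grip": 0},
    {"translation": [0, 0, -0.08], "angular": [0, 0, 0], "grip": 0},
  ],
)

```text
time_s: 10.3
position: [0.6197, -0.0081, 0.2953]
tool_rot: [180.0, 15.0, 98.2]
force: [0.1, 0.9, -0.1]
opening: 0.0857
```

```bash
python3 look.py .6465 -.201 _d
python3 - <<'E'
from h import *
print(sense()['q'],to([.435,-.008,.28]),rot().as_matrix().round(3))
E
```

```text
[ 0.619654   -0.00813429  0.29526331] [179.99661338  15.00930768  98.17285449] [ 0.10999661  0.87542058 -0.13231243] 10.3
scene (array([ 0.6498034 , -0.19470966]), np.float64(0.003925281471461358), 1909, ((0.6494348049163818, -0.1950635462999344), 0.08997011929750443), (array([ 0.64763382, -0.19786657]), np.int64(114)))
top (array([ 0.64512752, -0.19877734]), np.float64(0.003911446173913367), 1396, ((0.6461734175682068, -0.1981603056192398), 0.09013792872428894), (array([ 0.64590738, -0.19935424]), np.int64(81)))
[ 15.57593252  20.05972741 -36.95606171  95.37968437  27.96564432
  73.24072296 -21.10314359] [ 0.05771678 -0.37026924  0.02124357] [[-0.137  0.99   0.045]
 [ 0.956  0.144 -0.255]
 [-0.259  0.008 -0.966]]
```

View pics/top_d.png

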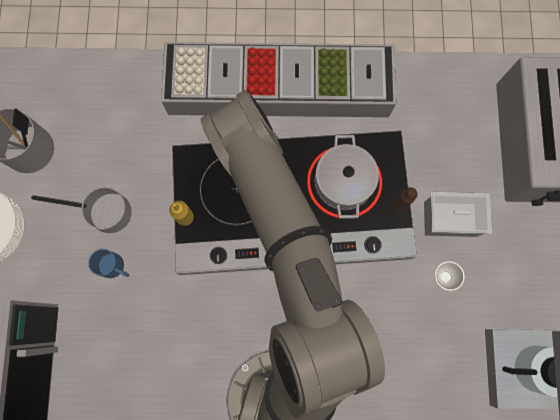

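View pics/scene_d.png

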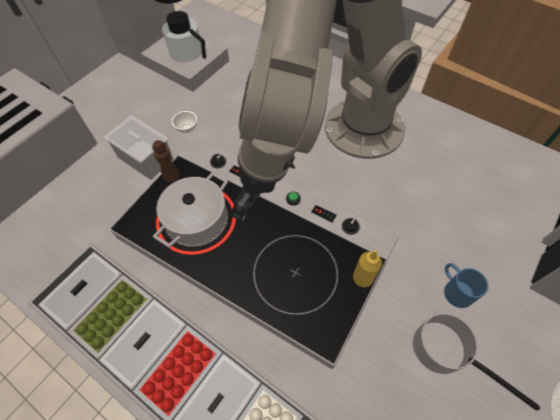

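Request:
drive_tool(
  moves=[
    {"translation": [0, 0, 0], "angular": [0, 0.25, 0], "grip": 255},
    {"translation": [0, 0, 0], "angular": [0, 0.25, 0], "grip": 255},
    {"translation": [0.01, -0.073, 0], "angular": [0, 0, 0], "grip": 255},
    {"translation": [0.01, -0.073, 0], "angular": [0, 0, 0], "grip": 255},
    {"translation": [0.01, -0.073, 0], "angular": [0, 0, 0], "grip": 255},
    {"translation": [0.01, -0.073, 0], "angular": [0, 0, 0], "grip": 255},
    {"translation": [0.01, -0.073, 0], "angular": [0, 0, 0], "grip": 255},
    {"translation": [0, 0, 0], "angular": [0, 0, 0], "grip": 255},
  ],
)

```text
time_s: 11.2
position: [0.4322, -0.0105, 0.2933]
tool_rot: [-179.9, 0.2, 98.1]
force: [-1.0, 0.1, -0.1]
opening: 0.0
```

```bash
python3 look.py .6465 -.201 _e
python3 - <<'E'
from h import *
print(sense()['opening'],sense()['q'],to([.435,-.008,.12]))
E
```

```text
[ 0.43222496 -0.0104693   0.29334516] [-1.79922105e+02  1.68461700e-01  9.81039718e+01] [-1.03293086  0.10953238 -0.07301297] 11.2
scene (array([ 0.64663112, -0.19996397]), np.float64(0.003764245943908459), 1922, ((0.6472543478012085, -0.19782082736492157), 0.09018156677484512), (array([ 0.64772541, -0.19777796]), np.int64(115)))
top (array([ 0.64810722, -0.20044628]), np.float64(0.004502628665594259), 1370, ((0.6449763178825378, -0.1992485374212265), 0.09010406583547592), (array([ 0.64634686, -0.19876565]), np.int64(84)))
-0.0003424377282536836 [ 35.40609345   0.6719552  -41.98134346 115.04379974   0.60458244
  64.41886275   1.2752653 ] [ 0.00566087 -0.00064434  0.34759094]
```

View pics/scene_e.png

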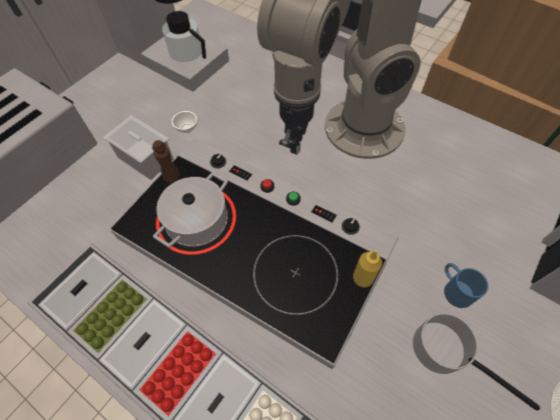

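Request:
drive_tool(
  moves=[
    {"translation": [0.003, 0.002, 0.065], "angular": [0, 0, 0], "grip": 255},
    {"translation": [0.003, 0.002, 0.065], "angular": [0, 0, 0], "grip": 255},
    {"translation": [0, 0, 0.065], "angular": [0, 0, 0], "grip": 255},
    {"translation": [0, 0, 0.065], "angular": [0, 0, 0], "grip": 255},
    {"translation": [0, 0, 0.065], "angular": [0, 0, 0], "grip": 255},
    {"translation": [0, 0, 0], "angular": [0, 0, 0], "grip": 255},
  ],
)

```text
time_s: 11.9
position: [0.4359, -0.0065, 0.1277]
tool_rot: [-179.7, -0.2, 98.2]
force: [-0.0, 0.4, 0.7]
opening: 0.0
```

```bash
python3 look.py .6465 -.201 _f
python3 - <<'E'
from h import *
s=sense();print(s['q'],to([.435,-.008,.12]))
im=cv2.imread('pics/scene_f.png')[130:250,220:380];cv2.imwrite('pics/cf.png',cv2.resize(im,None,fx=5,fy=5))
E
```

```text
[ 0.43588993 -0.00647697  0.12768949] [-1.79664654e+02 -1.71023396e-01  9.81908240e+01] [-0.04144162  0.44974928  0.69483433] 11.9
scene (array([ 0.64979901, -0.19932085]), np.float64(0.004596672909410686), 1943, ((0.6488024592399597, -0.19788268208503723), 0.09081439673900604), (array([ 0.64798509, -0.19736591]), np.int64(115)))
top (array([ 0.64561121, -0.19816141]), np.float64(0.004944583265619222), 1398, ((0.6461573839187622, -0.19940532743930817), 0.09090764820575714), (array([ 0.64634956, -0.19904625]), np.int64(86)))
[ 29.6991883   14.6309489  -41.36736617 125.20941657  13.63007557
  44.58615369 -12.34923684] [-0.00241192 -0.00621376  0.02242225]
```

View pics/cf.png

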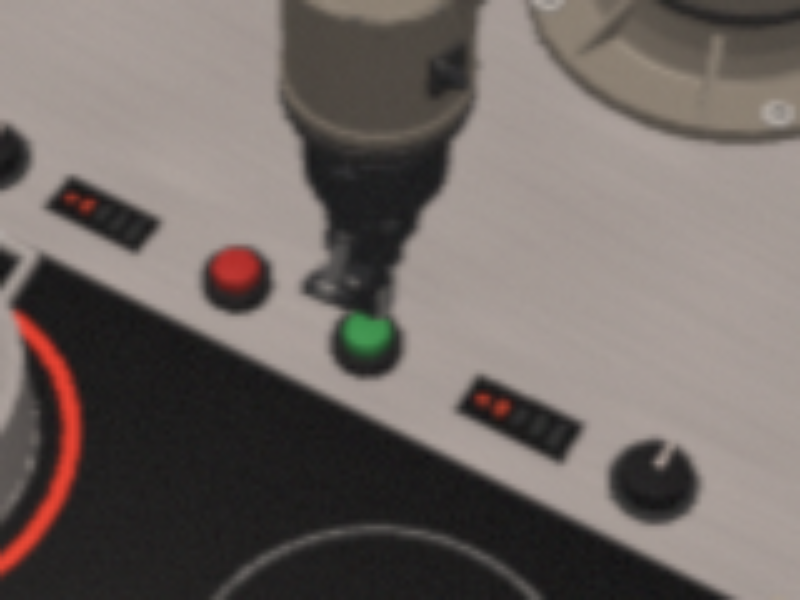

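Request:
drive_tool(
  moves=[
    {"translation": [-0.001, -0.002, 0.02], "angular": [0, 0, 0], "grip": 255},
    {"translation": [0, 0, 0.02], "angular": [0, 0, 0], "grip": 255},
    {"translation": [0, 0, 0.014], "angular": [0, 0, 0], "grip": 255},
    {"translation": [0, 0, 0.004], "angular": [0, 0, 0], "grip": 255},
    {"translation": [0, 0, 0], "angular": [0, 0, 0], "grip": 255},
  ],
)

```text
time_s: 12.5
position: [0.4365, -0.0077, 0.1019]
tool_rot: [-180.0, -0.0, 98.1]
force: [0.3, 0.4, -0.1]
opening: 0.0003
```

Request:
drive_tool(
  moves=[
    {"translation": [0, 0, 0.004], "angular": [0, 0, 0], "grip": 255},
    {"translation": [0, 0, 0.004], "angular": [0, 0, 0], "grip": 255},
    {"translation": [0, 0, 0], "angular": [0, 0, 0], "grip": 255},
  ],
)

```text
time_s: 12.8
position: [0.4369, -0.0077, 0.0981]
tool_rot: [180.0, -0.0, 98.1]
force: [0.5, 0.2, 3.2]
opening: -0.0003
```

Contact made: 3.2 N at about 2 mm of travel. I'll press on.

Request:
drive_tool(
  moves=[
    {"translation": [0, 0, 0.004], "angular": [0, 0, 0], "grip": 255},
    {"translation": [0, 0, 0.004], "angular": [0, 0, 0], "grip": 255},
    {"translation": [0, 0, 0], "angular": [0, 0, 0], "grip": 255},
  ],
)

```text
time_s: 13.1
position: [0.4369, -0.0077, 0.0941]
tool_rot: [180.0, 0.0, 98.1]
force: [-0.4, 1.0, 5.6]
opening: -0.0001
```

Request:
drive_tool(
  moves=[
    {"translation": [0, 0, 0.003], "angular": [0, 0, 0], "grip": 255},
    {"translation": [0, 0, 0], "angular": [0, 0, 0], "grip": 255},
    {"translation": [0, 0, 0], "angular": [0, 0, 0], "grip": 255},
  ],
)

```text
time_s: 13.4
position: [0.4371, -0.0077, 0.0935]
tool_rot: [180.0, 0.1, 98.1]
force: [-7.7, -0.6, 34.2]
opening: -0.0003
```

Request:
drive_tool(
  moves=[
    {"translation": [0, 0, -0.01], "angular": [0, 0, 0], "grip": 255},
    {"translation": [0, 0, -0.04], "angular": [0, 0, 0], "grip": 255},
    {"translation": [0, 0, -0.08], "angular": [0, 0, 0], "grip": 255},
    {"translation": [0, 0, -0.08], "angular": [0, 0, 0], "grip": 255},
    {"translation": [0, 0, -0.08], "angular": [0, 0, 0], "grip": 255},
    {"translation": [0, 0, 0], "angular": [0, 0, 0], "grip": 255},
    {"translation": [0, 0, 0], "angular": [0, 0, 0], "grip": 255},
  ],
)

```text
time_s: 14.1
position: [0.4367, -0.0081, 0.2379]
tool_rot: [179.9, 0.1, 98.1]
force: [-0.4, 0.2, -1.6]
opening: 0.0
```

```bash
python3 look.py .6465 -.201 _g
python3 - <<'E'
from m import *
p=read_camera('scene');print(ring(p)[0]);print(sense()['joint_vel'].round(2))
C=cloud(p);print('green z',C[193:199,290:296,2].round(4).max())
E
```

```text
[ 0.43670775 -0.00811185  0.23790134] [1.79932125e+02 6.57765981e-02 9.80988773e+01] [-0.41065517  0.184749   -1.55868551] 14.1
scene (array([ 0.6522998 , -0.19164633]), np.float64(0.005689988883670893), 1938, ((0.649588942527771, -0.19678336381912231), 0.08861220628023148), (array([ 0.64766189, -0.19800264]), np.int64(110)))
top (array([ 0.64786397, -0.19756677]), np.float64(0.002926591788570725), 1386, ((0.6451451778411865, -0.19965538382530212), 0.09025146812200546), (array([ 0.64707062, -0.19930855]), np.int64(84)))
(array([ 0.64662204, -0.20300969]), np.float64(0.0027316969798996528))
[-0.05 -0.02 -0.18 -0.35 -0.21  0.11  0.18]
green z 0.0958
```

View pics/scene_g.png

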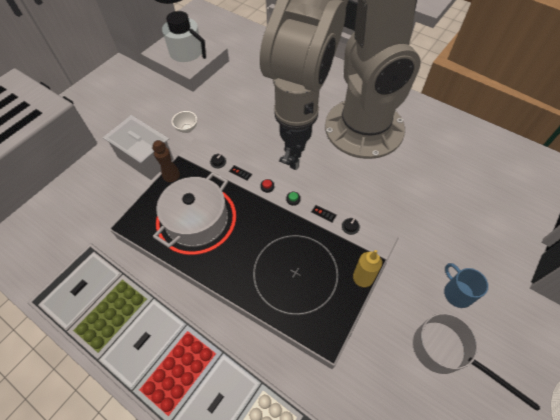

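View pics/top_g.png

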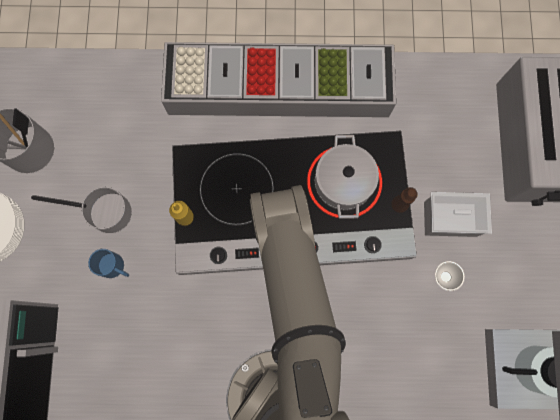

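The pot stands inside the glow at px (346,178), with the ring visible around it. The button is released, the arm is clear, and the bystanders are where they were.

```bash
python3 -c "
from plant import order
print(order.hand_in())"
```

```text
the job is handed in; nothing more can be done
None
```

I slid the pot into the glowing right-hand ring, pressed the green start button fully down and released it. I then handed the job in at about 14 s; the hand-in reports no verdict.

- **Pot:** I pushed its side wall with both open fingers, at about 5 N and 0.1 m/s. My last fits put its centre near (0.646, -0.199) and the ring's centre near (0.6465, -0.2025). That is about 4 mm off, within the 16 mm limit. The readings did not all agree: the hull-based circle fit on the scene camera was noisy and put the pot about 13 mm off. The knob position and the top camera agreed with each other, and the pictures show the glow clear of the base as far as they show it.
- **Start button:** The force rose to 34 N when it reached its stop. Afterwards the depth reading showed its top at about 96 mm, against 92 mm when released, so it had sprung back.
- **Everything else:** The arm ended 0.14 m above the control strip, touching nothing. In the pictures the red stop button and the other objects look unmoved, but I did not measure them again.

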